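# Press a glued carton divider in a one-hand bar clamp

### The arm

A 6-joint arm with a two-finger parallel gripper is mounted at the origin on the work surface. World frame = base frame: x ahead of the robot, y to its left, z up, the work surface at z = 0. Lengths are in mm, angles in rad, forces in N, time in s.
With the tool pointing down it reaches from about 250 to 775 mm from the base axis. Payload 4 kg.
Tool frame: the origin (TCP) lies midway between the tips of the shut fingers; the grasp point (between the pads) lies 19 mm behind it; y points along the fingers, z is the direction in which the jaws open and shut, and the axes are right-handed (so a half turn about y gives the same grasp; the last joint's range is limited). The gripper opens to 94 mm and grips with 3 to 60 N. Pads are 16 mm wide; open, the fingers measure 119 mm over their backs; the gripper's body (75 mm by 177 mm) begins 78 mm behind the grasp point.
Start: joints at [-1.268, 0.087, 1.371, -0, 1.684, -0.103], TCP at [217.114, -505.353, 205.506] pointing down, gripper open.
Joint ranges: [-3.1, 3.1], [-0.76, 2.03], [0.27, 2.55], [-1.08, 4.22], [0.17, 2.65], [-2.57, 2.57]. Speed limits (rad/s): [2.79, 2.79, 3.14, 3.14, 3.14, 3.14].

### API

Orientations are given as a unit quaternion [w, x, y, z].
In Python, from cell import bot gives the robot as it stands.
- The arm moves only by the tool carry_out, never from a script. Its argument "moves" is a list of rows, each a list of 2 entries, a list of its own where there are three numbers: the shift along the tool's x, y, z in cm, then the turn about the tool's y in degrees. In form: [[[dx, dy, dz], yaw], ...]. A call has 1 to 10 rows; each row is the pose to reach, as a shift and turn from the pose measured when the call began, along the tool's axes at that moment; what a row does not reach only later rows make up. A row lasts 1/10 s, in which the tool goes at most 50 mm and 8.59 degrees, less where a joint would pass 70% of its speed; a pose out of reach is approached as far as the arm can. A call with a gripper value outside its range is refused whole. "jaw" is the opening, from -1 (shut) to 1 (fully open), set as the call begins (left out, the last holds). The fingers move at their own pace and stop on an object; "newtons" is the grip in N (left out, the last holds). Time passes only in rows, so rows that repeat a pose let the fingers close. It gives the time, the measured TCP pose, the force and the opening at its end, in the units of the state.
- bot.get_state(): the state, without advancing time (a new reading comes with each control period).
- bot.snapshot(name): name is "side" or "top" or "wrist"; returns (picture, depth): 400x640x3 uint8, red, green, blue; 400x640 float32, mm along the optical axis (not along the pixel's ray), 0 where there is no reading.
- bot.get_calibration(name): a dict with "fx", "fy", "cx", "cy" (pixels), "k1" (the pictures are not rectified: a ray, as slopes to the right and down, at radius r is drawn at 1 + k1 r^2 times it, then the intrinsics apply), "camera_from_world" (4x4, takes a point from world to camera coordinates). Camera axes: x right, y up, looking along -z (the intrinsics and any distortion apply to the point x, -y, -z); pixel columns grow to the right and rows downward; lengths in mm; the calibration is good to about 2 mm. A picture is of the moment at which its call begins: read the wrist's pose just before it. get_calibration takes no time and is no camera call; for the wrist camera it gives the pose at the moment of the call.
- bot.sign_off(): hands the job in, once; it reports no verdict.
The state is a dict: "time_s": time; "q": joint angles; "dq": joint speeds; "joint_efforts": joint torques, N m; "tool_pos": TCP position; "eef_rot": TCP orientation; "force": force on the tool from outside, world axes, zero at the start; "wrist_torque": the same for the moment, N m; "grip_width": finger opening in mm.
Only numpy, scipy, OpenCV 4.12 (cv2) and the standard library are available. Lean on these libraries where they do the work, as an engineer would, in place of code of your own. Each camera call takes 0.05 s, during which the arm holds its last target. There are 200 camera calls.

### The job

The blue carton divider has just been glued: take it out of the sorting rack, stand it on edge in the middle of the slot of the clamping stand and let go of it. Then pump the clamp's orange trigger, squeezing and releasing it, until the red sprung pad touches the divider and is pressed about halfway in - never nearly all the way, that crushes it - and finish still holding the trigger squeezed so that the divider stays gripped. Do not push the jaw or its pad by hand, and leave the other dividers and the things on the table where they are.

Things in the scene. Friction and masses are not known exactly. Their poses are not given: they have to be found in the camera images.
- blue_divider_mid (a point): Centre (half-way up) of the blue two-ply divider: a stiff upright board 60 wide (its x), 14 thick (its y), 100 high (its z), about 70 g (50 to 90 g), standing on edge in one of the three slots of the sorting rack; its middle is then 62 mm above the table. Its two faces are alike.
- white_divider_mid (a point): Centre of the white divider, same size, in another slot of the rack. To be left alone.
- yellow_divider_mid (a point): Centre of the yellow divider, same size, in another slot of the rack. To be left alone.
- rack: Wooden sorting rack fixed to the table: base 90 (x) by 190 (y) by 12 high, three slots side by side along its y, 56 mm from middle to middle, each 17 wide between two ribs 6 thick with tops 32 mm above the table, floor 12 mm above the table. 42 mm is free between neighbouring dividers. Origin: centre of the underside.
- clamp: The clamping stand, fixed; base 100 (x) by 335 (y) by 12. Origin on the table under the middle of the anvil's face, bar along y, z up. Along its y, mm: handle -175 to -161, trigger at rest -140 to -128, dark housing -180 to -55 (50 wide, 72 high), anvil -30 to 0, slot 0 to 20, then the open jaw, which closes towards -y. A toothed bar runs under the slot and comes out low behind the handle.
- slot_floor (a point): Middle of the slot's floor (wooden deck), at (0, 10, 30) mm in the stand's frame, axes as the stand's. The slot is a 20 mm wide gap between the anvil's face and a 12 mm high lip: stand the divider here with its 14 mm thickness along y.
- handle_mid (a point): Point on the clamp's upright fixed black handle, 125 mm above the table; the handle is 28 (x) by 14 (y), and its top is 155 mm above the table. Axes as the stand's.
- trigger_mid (a point): Middle of the orange trigger, 125 mm above the table: an upright bar 24 (x) by 12 (y), from 75 to 152 mm above the table, between handle and anvil. It slides straight towards the handle (the stand's -y) by up to 18 mm and springs back when let go. Handle and trigger measure 47 mm over their outsides at rest, 29 mm squeezed. It can be squeezed from above between two fingers, or pushed.
- trigger: The same trigger as a body; origin at table level under its middle. Force to squeeze it: 3 N at rest to 5 N, plus 3 N while it moves the bar, plus the pad's spring force: under 20 N in all in proper use. Squeeze it no faster than 0.1 m/s.
- jaw: The dark steel jaw with its toothed bar and the red pad; top 92 mm above the table. Each full pump moves it 14 to 18 mm towards the anvil (7 mm teeth: up to 7 mm of a squeeze may be idle). When the trigger goes back the bar's friction (3 N) keeps the jaw in place, but holds at most 3 mm of pad spring: more pressure lasts only while the trigger is held. The trigger cannot open it.
- pad_face (a point): Middle of the face of the red pad (40 wide, 36 high, centre 72 mm above the table) that looks at the anvil. At the start 50 to 70 mm from the anvil's face; it touches a divider that stands against the anvil when it is 14 mm from it. Axes as the stand's.
- pad (a joint): How far the red pad is pressed back into the jaw against its spring, m: 0 free, 0.016 fully in; spring 1000 N/m (8 N halfway). Its yellow stem, 20 mm long when free, shows between pad and jaw and shortens as the pad goes in. It is pressed only by what it touches.
- anvil: Aluminium block fixed on the stand, 60 wide (x), top 90 mm above the table, whose face the divider is pressed against. Same frame as the stand.
- glue_bottle: White glue bottle, 52 across, 120 high, standing beyond the stand. Leave alone.
- tape_roll: Amber tape roll lying flat near the robot, 90 across, 24 high. Leave alone.
- small_carton: Small white carton 70 by 100 by 50 high beyond the rack. Leave alone.
- glue_brush: Brush lying on the table near the robot. Leave alone.
- cup: Blue cup, 70 across, 80 high, beyond the stand. Leave alone.
There are look-alikes about, which are no part of the job. Leave any green or turquoise look-alike of the part that bears blue_divider_mid alone.

How it is judged (in metres and radians):
On the way, in this order (a step that is already met when the one before it is completed fails the run):
1. the blue divider stands on edge in the slot of the clamping stand and has been let go (x of blue_divider_mid in the frame of clamp between -0.016 and 0.016 m and y of blue_divider_mid in the frame of clamp between 0.002 and 0.017 m and z of blue_divider_mid in the frame of clamp between 0.074 and 0.088 m and angle between blue_divider_mid's own z axis and vertical below 0.12 rad and angle between the y axis of blue_divider_mid and the y axis of clamp, either way round below 0.15 rad and contact force between the fingers and blue_divider below 0.5 N), for 0.2 s.
2. the pad has been brought up against the divider and is pressed in (all of step 1 and value of joint pad above 0.003 m), for 0.1 s.
At the end, for the whole second after the job is handed in: The blue divider stands upright (within 0.12 rad) in the slot, within 16 mm of its middle, touched by no finger, pressed against the anvil with more than 2 N; the red pad is pressed in by 4 to 12 mm of its 16; the fingers still push on the trigger with more than 2 N (all of step 1 and value of joint pad between 0.004 and 0.012 m and contact force between blue_divider and anvil above 2 N and contact force between the fingers and trigger above 2 N); the arm keeps its last pose, push and grip.
It fails at once if the pad is pressed in almost fully (over 14.5 mm): the divider is crushed (value of joint pad above 0.0145 m).
It fails at once if the robot pushes the jaw or its pad by hand (contact force between any of the fingers, the arm and jaw above 1 N).
It fails at once if another divider or a thing on the table is moved by more than 30 mm (distance of any of white_divider_mid, yellow_divider_mid, glue_bottle, tape_roll, small_carton, glue_brush, cup from where it was at the start of the episode above 0.03 m).
It also fails if it takes over 72 s, if anything falls off the work surface, if the arm or the gripper's body presses on something with over 40 N, if the wrist force passes 120 N, or if a joint passes its speed limit or range.

## Working session

There is one attempt and no reset: what is moved stays moved. The work goes in short steps, Python scripts to look and compute and a tool call to move; the robot and the scene stay as the last step left them, time stands still between calls to the robot, and variables do not carry over. Pictures are saved under pics/ and viewed, about 8 in all and at most 12, crops included, and the job is handed in when it is done.

Besides the shell and the picture viewer there is one more tool, called after "Emit:" as name(argument=value, ...), one argument or row to a line, values as JSON. carry_out: Moves the arm, as the interface text tells. Its arguments: {"type":"object","properties":{"moves":{"type":"array","items":{"type":"array"}},"jaw":{"type":"number"},"newtons":{"type":"number"}},"required":["moves"]}

```bash
mkdir -p pics; cat > h.py <<'E'
import numpy as np, cv2
from cell import bot
def snap(name,fn=None):
    C=bot.get_calibration(name); p,d=bot.snapshot(name)
    if fn: cv2.imwrite('pics/'+fn,p[:,:,::-1])
    return p,d,C
def cloud(d,C):
    v,u=np.mgrid[0:d.shape[0],0:d.shape[1]].astype(float)
    xd=(u-C['cx'])/C['fx']; yd=(v-C['cy'])/C['fy']; x,y=xd.copy(),yd.copy()
    for _ in range(8):
        s=1+C['k1']*(x*x+y*y); x=xd/s; y=yd/s
    P=np.stack([x*d,-y*d,-d,np.ones_like(d)],-1)
    W=P@np.linalg.inv(np.array(C['camera_from_world'])).T
    W=W[...,:3]; W[d<=0]=np.nan
    return W
E
python3 - <<'E'
from h import *
for n in('top','side'):
    p,d,C=snap(n,n+'0.png'); np.savez(n+'0.npz',p=p,W=cloud(d,C))
    M=np.linalg.inv(np.array(C['camera_from_world'])); print(n,M[:3,3].round(),C['k1'])
print(bot.get_state())
E
```

```text
top [ 443.  104. 1032.] -0.041238169054267006
side [ 433. -578.  967.] -0.042130679115724365
{'time_s': 0.1, 'q': array([-1.26811702e+00,  8.78887445e-02,  1.37207019e+00, -3.13183701e-05,
        1.68361441e+00, -1.03113578e-01]), 'dq': array([ 0.00024191, -0.00110945, -0.00581893,  0.00149228,  0.00151515,
       -0.00110921]), 'joint_efforts': array([ 1.67862323e-03, -3.41252017e+01, -3.03302622e+01,  7.19254254e-02,
        3.03666783e-02, -1.02868516e-04]), 'tool_pos': array([ 216.94302387, -504.87316907,  204.43375835]), 'eef_rot': array([ 0.14240512, -0.14256654,  0.69329753, -0.69190613]), 'force': array([ 0.48766093,  0.31547702, -0.20795159]), 'wrist_torque': array([ 0.02678145,  0.06129545, -0.02885137]), 'grip_width': 94.0249474627697}
```

View pics/top0.png

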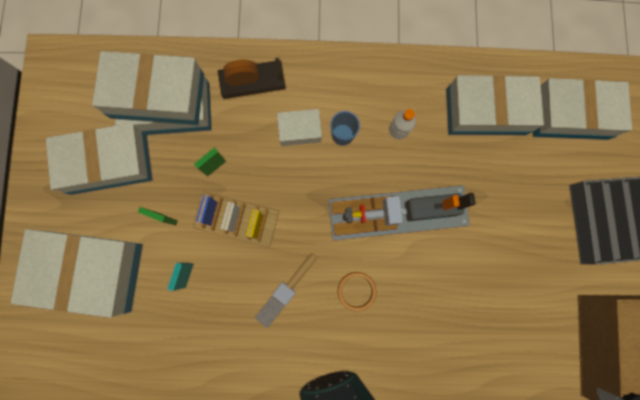

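View pics/side0.png

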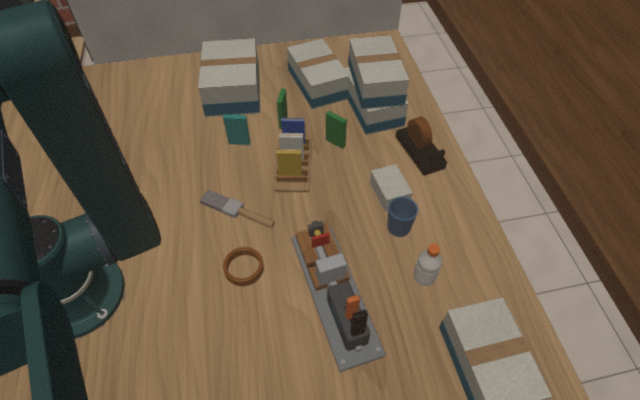

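Candidates for the blue divider: blue board in the rack (top 207,208; side 292,127) is the one wanted. The look-alikes are turquoise (top 180,276) and green (top 210,161 and 157,215). The white and yellow dividers also stand in the rack, at top 230,215 and 254,222. The clamp's handle and trigger are at top (465,200), its jaw at (347,214).

```bash
python3 - <<'E'
from h import *
for n in('top','side'):
    z=np.load(n+'0.npz'); p,W=z['p'],z['W']; hsv=cv2.cvtColor(p,cv2.COLOR_RGB2HSV).astype(int)
    H,S,V=hsv[...,0],hsv[...,1],hsv[...,2]
    def rep(nm,m,zlo,zhi,box):
        u0,u1,v0,v1=box; b=np.zeros(H.shape,bool); b[v0:v1,u0:u1]=1
        m=m&b&(W[...,2]>zlo)&(W[...,2]<zhi); P=W[m]
        if len(P)<4: print(n,nm,len(P));return
        (c,wh,a)=cv2.minAreaRect(P[:,:2].astype(np.float32))
        print(n,nm,len(P),'med',np.median(P,0).round(1),'rect',np.round(c,1),np.round(wh,1),round(a,1))
    any_=np.ones(H.shape,bool)
    R=(190,285,185,250) if n=='top' else (270,315,112,195)
    K=(320,485,180,245) if n=='top' else (290,390,215,370)
    blue=(H>108)&(H<135)&(S>90); yel=(H>22)&(H<32)&(S>150); wh=(S<60)&(V>130)
    for nm,m in(('blue',blue),('white',wh),('yellow',yel)): rep(nm,m,104,125,R)
    rep('rack',any_,5,20,R)
    red=((H<5)|(H>174))&(S>150); org=(H>5)&(H<16)&(S>190)
    rep('red',red,40,110,K); rep('orange',org,135,165,K); rep('handle',V<60,140,170,K)
    rep('anviltop',any_&(S<60)&(V>120),83,97,K); rep('base',any_,4,20,K); rep('jawtop',V<110,85,97,K);rep('housing',any_,64,80,K)
for n,b in(('top',(185,290,180,255)),):
    p=np.load(n+'0.npz')['p']; 
    a=cv2.resize(p[180:255,185:290],None,fx=5,fy=5); c=cv2.resize(p[175:250,320:485],None,fx=4.8,fy=4.8)[:,:790]
    a=cv2.copyMakeBorder(a[:240],0,0,0,790-525,0); cv2.imwrite('pics/crop1.png',np.vstack([a,c])[:600,:,::-1])
E
```

```text
top blue 65 med [540.6 331.8 110.9] rect [542.9 331.9] [ 5.2 53.8] 76.9
top white 159 med [533.4 284.8 111.6] rect [537.1 308.3] [69.2 57.9] 75.6
top yellow 169 med [515.7 229.7 111.2] rect [516.6 230.3] [14.7 59. ] 77.5
top rack 1415 med [523.7 261.8  11.5] rect [527.6 280.9] [207.4 112.5] 82.0
top red 26 med [539.9 -11.6  89.7] rect [545.4 -11.4] [31.4  6.4] 5.8
top orange 53 med [ 569.7 -195.   149.2] rect [ 570.4 -198.6] [23.5 12.5] 8.8
top handle 72 med [ 574.2 -229.1  152.4] rect [ 573.9 -230.4] [22.5  9.7] 6.4
top anviltop 348 med [555.  -80.7  89.4] rect [555.5 -80.7] [60.  29.9] 7.4
top base 2205 med [ 542.6 -136.2   11.3] rect [ 562.1 -120.4] [155.  404.8] 1.3
top jawtop 142 med [546.6  17.5  90.3] rect [557.3 -98.5] [ 42.3 260. ] 4.6
top housing 1035 med [ 561.  -162.    71.2] rect [ 558.4 -106.5] [ 58.7 276.3] 7.9
side blue 70 med [545.1 329.8 109.1] rect [541.5 330.1] [ 8.7 54.3] 80.9
side white 93 med [529.4 280.1 111.3] rect [528.9 282. ] [14.3 57.7] 78.7
side yellow 8 med [526.3 220.5 105.7] rect [514.5 223.4] [ 3.5 50.8] 79.4
side rack 607 med [529.2 212.8  12.7] rect [533.9 329.3] [285.8 114.2] 74.9
side red 114 med [546.2 -14.5  82.6] rect [545.3 -13.5] [36.8  7.1] 5.7
side orange 0
side handle 136 med [ 573.3 -236.7  154.1] rect [ 573.9 -234.3] [27.5 12.6] 5.8
side anviltop 346 med [553.8 -81.8  90.5] rect [554.9 -80.5] [58.2 31.8] 7.7
side base 2732 med [ 544.  -190.3   11.8] rect [573.9 -91.6] [383.1 234.1] 76.5
side jawtop 164 med [548.2  11.7  90.3] rect [ 552.3 -107.7] [ 37.7 270.5] 6.2
side housing 1171 med [ 555.7 -155.5   71.9] rect [ 623.5 -112.3] [194.4 265.5] 2.4
```

View pics/crop1.png

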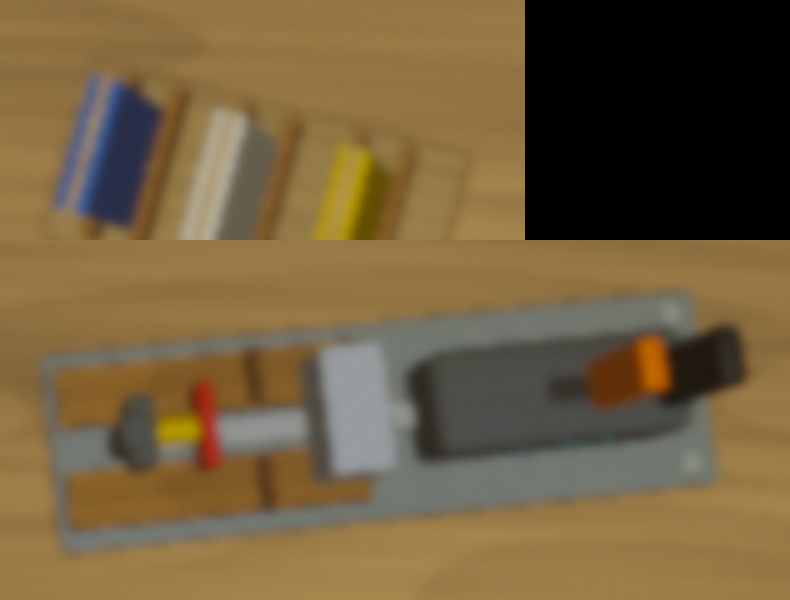

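```bash
cat >> h.py <<'E'
from scipy.spatial.transform import Rotation as R
def pose():
    s=bot.get_state(); q=s['eef_rot']; return s,np.array(s['tool_pos']),R.from_quat([q[1],q[2],q[3],q[0]]).as_matrix()
def plan(target,ang):
    """ang: desired world angle (deg, mod 180) of tool z; target TCP world mm -> tool shift cm, yaw deg"""
    s,p,M=pose(); sh=M.T@(np.array(target)-p)/10
    best=[]
    for a in(ang,ang+180):
        z=np.array([np.cos(np.radians(a)),np.sin(np.radians(a)),0]); y=np.array([0,0,-1.]); T=np.column_stack([np.cross(y,z),y,z])
        rv=R.from_matrix(M.T@T).as_rotvec(degrees=True); best.append(rv)
    print('t',s['time_s'],'p',p.round(1),'q6',round(s['q'][5],2),'F',s['force'].round(1),'w',round(s['grip_width'],1),'zang',round(np.degrees(np.arctan2(M[1,2],M[0,2])),1))
    print('shift cm',sh.round(2),'yaw opts',[b.round(1) for b in best])
CL=lambda x,y,z:np.array([553.4,-65.8,0])+np.array([x*np.cos(Y)-y*np.sin(Y),x*np.sin(Y)+y*np.cos(Y),z])
Y=np.radians(7)
E
python3 - <<'E'
from h import *
for n in('top','side'):
    W=np.load(n+'0.npz')['W']
    m=(W[...,2]>106)&(W[...,2]<120)&(W[...,0]>480)&(W[...,0]<600)
    for lo,hi in((312,365),(262,307),(205,250)):
        P=W[m&(W[...,1]>lo)&(W[...,1]<hi)]
        print(n,len(P),*[np.round(x,1) for x in cv2.minAreaRect(P[:,:2].astype(np.float32))])
    P=W[(W[...,2]>86)&(W[...,2]<95)&(W[...,1]>-40)&(W[...,1]<60)&(abs(W[...,0]-548)<60)]; print('jaw',P.min(0).round(1),P.max(0).round(1))
plan([541,338,180],77.5)
E
```

```text
top 198 [544.2 336.9] [15.5 60.5] 78.6
top 194 [530.4 282.4] [14.8 60.2] 77.4
top 185 [516.5 230.4] [14.7 59.7] 77.5
jaw [526.8 -16.3  86.3] [565.7  30.7  94.4]
side 111 [543.6 335.2] [19.3 57.5] 77.2
side 124 [530.  280.9] [16.2 60.3] 81.0
side 146 [516.6 229. ] [17.2 59. ] 78.3
jaw [524.3 -17.9  86.2] [563.5  30.2  95. ]
t 0.1 p [ 216.9 -504.9  204.4] q6 -0.1 F [ 0.5  0.3 -0.2] w 94.0 zang -66.7
shift cm [-63.05   2.58 -64.65] yaw opts [array([ 0.000e+00, -1.442e+02, -1.000e-01]), array([ 0.1, 35.8,  0. ])]
```

Emit:
carry_out(
  moves=[
    [[-31.5,1,-32.3],-72],
    [[-31.5,1,-32.3],-72],
    [[-31.5,1,-32.3],-72],
    [[-31.5,1,-32.3],-72],
    [[-31.5,1,-32.3],-72],
    [[-31.5,1,-32.3],-72],
    [[-31.5,1,-32.3],-72],
    [[-31.5,1,-32.3],-72],
    [[-31.5,1,-32.3],-72],
    [[-31.5,1,-32.3],-72],
  ],
  jaw=-0.06,
  newtons=15,
)

```text
time_s: 1.1
tool_pos: [379.7, -78.3, 194.7]
eef_rot: [0.526, -0.524, 0.475, -0.472]
force: [-0.3, -0.7, -0.4]
grip_width: 44.2
```

```bash
python3 -c "
from h import *
plan([543,337,190],77.5)"
```

```text
t 1.1 p [379.7 -78.3 194.7] q6 -0.46 F [-0.3 -0.7 -0.4] w 44.2 zang 5.9
shift cm [-39.63   0.64  20.51] yaw opts [array([ -0.2, -71.6,  -0.2]), array([  0.3, 108.4,  -0.2])]
```

Emit:
carry_out(
  moves=[
    [[-39.6,0.5,20.5],-71.6],
    [[-39.6,0.5,20.5],-71.6],
    [[-39.6,0.5,20.5],-71.6],
    [[-39.6,0.5,20.5],-71.6],
    [[-39.6,0.5,20.5],-71.6],
    [[-39.6,0.5,20.5],-71.6],
    [[-39.6,0.5,20.5],-71.6],
    [[-39.6,0.5,20.5],-71.6],
    [[-39.6,0.5,20.5],-71.6],
    [[-39.6,0.5,20.5],-71.6],
  ],
)

```text
time_s: 2.1
tool_pos: [543.8, 340.0, 187.0]
eef_rot: [0.704, -0.702, 0.078, -0.074]
force: [-0.1, -0.4, -0.5]
grip_width: 44.1
```

```bash
python3 - <<'E'
from h import *
p,d,C=snap('wrist','w1.png'); W=cloud(d,C)
for lo,hi in((312,365),(262,307)):
    P=W[(W[...,2]>104)&(W[...,2]<120)&(W[...,0]>480)&(W[...,0]<600)&(W[...,1]>lo)&(W[...,1]<hi)]
    if len(P)>5: print(len(P),P[:,2].mean(),*[np.round(x,1) for x in cv2.minAreaRect(P[:,:2].astype(np.float32))])
plan([543,337,80],77.5)
E
```

```text
933 112.13190032774104 [543.8 338.5] [13.3 60.4] 77.4
1027 111.72269523979566 [530.  283.8] [14.5 60.5] 77.5
t 2.15 p [543.4 337.6 188.1] q6 -0.89 F [ 0.4 -0.1  0.4] w 44.6 zang 77.6
shift cm [ 0.03 10.81 -0.07] yaw opts [array([-0. ,  0.1, -0.3]), array([-5.000e-01, -1.799e+02,  1.000e-01])]
```

View pics/w1.png

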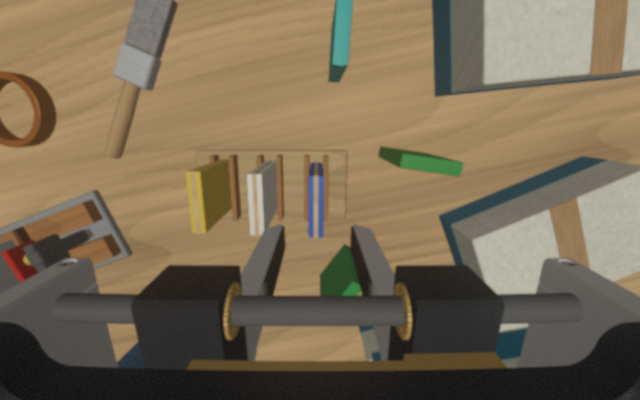

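The wrist picture shows the blue board at (316,200), between the finger tips at (275,240) and (360,240). White is at (262,198), left of the left finger, and the green look-alike lies on the table behind. I descend.

Emit:
carry_out(
  moves=[
    [[0.0,3.6,0.1],0],
    [[0.0,7.2,0.1],0],
    [[0.0,10.8,0.1],0],
    [[0.0,10.8,0.1],0],
    [[0.0,10.8,0.1],0],
  ],
)

```text
time_s: 2.65
tool_pos: [543.1, 336.9, 80.5]
eef_rot: [0.703, -0.703, 0.079, -0.075]
force: [0.3, -0.1, 0.8]
grip_width: 44.5
```

Emit:
carry_out(
  moves=[
    [[0,0,0],0],
    [[0,0,0],0],
    [[0,0,0],0],
    [[0,0,0],0],
    [[0,0,0],0],
    [[0,0,0],0],
    [[0,0,0],0],
  ],
  jaw=-1,
)

```text
time_s: 3.35
tool_pos: [543.6, 337.3, 81.7]
eef_rot: [0.703, -0.702, 0.079, -0.076]
force: [-0.7, -0.3, 4.8]
grip_width: 14.3
```

Emit:
carry_out(
  moves=[
    [[0,-2,0],0],
    [[0,-5,0],0],
    [[0,-8,0],0],
    [[0,-12,0],0],
    [[0,-13,0],0],
    [[0,-13,0],0],
  ],
)

```text
time_s: 3.95
tool_pos: [544.9, 337.4, 213.1]
eef_rot: [0.704, -0.702, 0.078, -0.077]
force: [-0.3, 0.2, -0.9]
grip_width: 14.0
```

```bash
python3 -c "
from h import *
plan([*CL(0,10,0)[:2],195],97)"
```

```text
t 3.95 p [544.9 337.4 213.1] q6 -0.89 F [-0.3  0.2 -0.9] w 14.0 zang 77.4
shift cm [  9.26   1.68 -38.24] yaw opts [array([ -0.2, -19.6,  -0.1]), array([ 1.000e-01,  1.604e+02, -3.000e-01])]
```

Emit:
carry_out(
  moves=[
    [[2,0,-4],-3],
    [[4,0,-8],-6],
    [[6,0,-13],-10],
    [[7,0,-18],-14],
    [[8,0.5,-23],-17],
    [[8.5,0.5,-28],-19.6],
    [[9.2,0.5,-32],-19.6],
    [[9.2,0.5,-36],-19.6],
    [[9.2,0.5,-38],-19.6],
    [[9.2,0.5,-38.2],-19.6],
  ],
)

```text
time_s: 4.95
tool_pos: [549.8, -57.6, 203.2]
eef_rot: [0.707, -0.704, -0.04, 0.044]
force: [-0.2, -0.3, -1.7]
grip_width: 13.7
```

```bash
python3 - <<'E'
from h import *
p,d,C=snap('wrist'); W=cloud(d,C); hsv=cv2.cvtColor(p,cv2.COLOR_RGB2HSV).astype(int); H,S=hsv[...,0],hsv[...,1]
m=(H>108)&(H<135)&(S>90)&(abs(W[...,1]+55)<45)&(abs(W[...,0]-553)<60)&(W[...,2]>125)
P=W[m]; print(len(P),P.min(0).round(1),P.max(0).round(1),np.median(P,0).round(1))
a=W[(W[...,2]>86)&(W[...,2]<94)&(abs(W[...,1]+80)<25)&(abs(W[...,0]-555)<45)&(S<70)]
if len(a)>9: print('anvil',len(a),*[np.round(x,1) for x in cv2.minAreaRect(a[:,:2].astype(np.float32))],a.max(0).round(1))
cv2.imwrite('pics/w2.png',p[:,:,::-1])
p,d,C=snap('side'); W=cloud(d,C); hsv=cv2.cvtColor(p,cv2.COLOR_RGB2HSV).astype(int); H,S=hsv[...,0],hsv[...,1]
cv2.imwrite('pics/s2.png',cv2.resize(p[150:380,230:450],None,fx=2.5,fy=2.5)[:,:,::-1])
P=W[(H>108)&(H<135)&(S>90)&(abs(W[...,1]+55)<45)&(W[...,2]>125)&(abs(W[...,0]-553)<60)]; print('side blue',len(P),P.min(0).round(1),P.max(0).round(1),np.median(P,0).round(1))
plan([*CL(0,10,0)[:2],160],97)
E
```

```text
1644 [519.1 -67.8 145.1] [575.1 -49.  314.2] [541.  -58.4 233.6]
anvil 1396 [554.9 -81.6] [60.4 29.6] 6.5 [585.9 -68.4  92.7]
side blue 466 [520.8 -68.4 135.6] [577.8 -53.1 237.3] [537.3 -63.6 170.2]
t 5.05 p [550.8 -55.1 204.3] q6 -1.9 F [-0.5 -0.5 -1.8] w 13.6 zang 97.0
shift cm [ 0.15  4.43 -0.12] yaw opts [array([-0.3, -0. , -0.2]), array([  0.4, 180. ,  -0.5])]
```

View pics/w2.png

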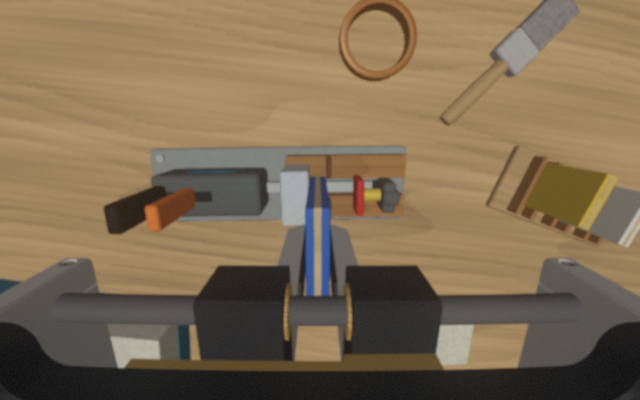

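View pics/s2.png

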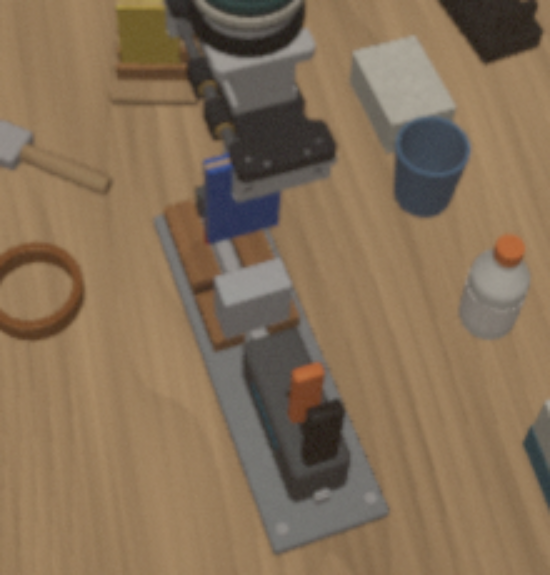

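Board at (316,240), held upright above the slot between the anvil (293,195) and the pad (360,196). I lower it in two steps, watching the force.

Emit:
carry_out(
  moves=[
    [[0.4,2,-0.1],0],
    [[0.4,4,-0.1],0],
    [[0.4,5,-0.1],0],
    [[0.4,5,-0.1],0],
    [[0.4,5,-0.1],0],
  ],
)

```text
time_s: 5.55
tool_pos: [554.9, -54.5, 154.5]
eef_rot: [0.708, -0.704, -0.042, 0.045]
force: [0.9, -0.4, -0.4]
grip_width: 13.7
```

```bash
python3 - <<'E'
from h import *
p,d,C=snap('side'); W=cloud(d,C); hsv=cv2.cvtColor(p,cv2.COLOR_RGB2HSV).astype(int); H,S=hsv[...,0],hsv[...,1]
def to(P): 
    Q=P-np.array([553.4,-65.8,0]); c,s=np.cos(Y),np.sin(Y); return np.c_[Q[:,0]*c+Q[:,1]*s,-Q[:,0]*s+Q[:,1]*c,Q[:,2]]
P=to(W[(H>108)&(H<135)&(S>90)&(abs(W[...,1]+55)<45)&(W[...,2]>80)&(W[...,2]<135)&(abs(W[...,0]-553)<60)])
print(len(P),np.percentile(P,[2,50,98],axis=0).round(1))
A=np.c_[P[:,[0,2]],np.ones(len(P))]; print('face fit y=',np.linalg.lstsq(A,P[:,1],rcond=None)[0].round(3))
a=to(W[(W[...,2]>60)&(W[...,2]<97)&(abs(W[...,1]+80)<30)&(abs(W[...,0]-555)<45)&(S<70)]); print('anvil',np.percentile(a,[2,50,98],axis=0).round(1))
plan([*CL(0,10,0)[:2],104],97)
E
```

```text
253 [[-26.2   3.3  88.1]
 [ -4.2   5.1 108.6]
 [ 28.2   6.8 133.4]]
face fit y= [ 3.000e-03 -1.700e-02  6.989e+00]
anvil [[-29.4 -31.1  61.4]
 [ -2.4 -22.4  89.4]
 [ 26.6   0.5  93.3]]
t 5.6 p [555.2 -54.8 155.3] q6 -1.9 F [ 1.  -0.6 -0.6] w 13.9 zang 97.1
shift cm [-0.3   5.13 -0.1 ] yaw opts [array([-0.3,  0.1, -0.1]), array([  -0.2, -179.9,    0.5])]
```

Emit:
carry_out(
  moves=[
    [[0,1,-0.2],0],
    [[0,3,-0.2],0],
    [[0,4.5,-0.2],0],
    [[0,5.0,-0.2],0],
    [[0,5.0,-0.2],0],
  ],
)

```text
time_s: 6.1
tool_pos: [554.6, -56.4, 104.0]
eef_rot: [0.708, -0.704, -0.042, 0.045]
force: [0.0, 0.7, -1.1]
grip_width: 13.8
```

Emit:
carry_out(
  moves=[
    [[0,0.2,0],0],
    [[0,0.4,0],0],
    [[0,0.5,0],0],
    [[0,0.5,0],0],
  ],
)

```text
time_s: 6.5
tool_pos: [555.0, -56.5, 99.6]
eef_rot: [0.708, -0.704, -0.042, 0.045]
force: [0.9, -0.0, 0.3]
grip_width: 14.0
```

Emit:
carry_out(
  moves=[
    [[0,0.1,0],0],
    [[0,0.1,0],0],
  ],
)

```text
time_s: 6.7
tool_pos: [555.0, -56.5, 99.6]
eef_rot: [0.708, -0.704, -0.042, 0.045]
force: [-1.9, 0.8, 4.5]
grip_width: 14.1
```

Emit:
carry_out(
  moves=[
    [[0,0,0],0],
    [[0,0,0],0],
    [[0,0,0],0],
    [[0,0,0],0],
    [[0,0,0],0],
  ],
  jaw=-0.1,
)

```text
time_s: 7.2
tool_pos: [555.0, -56.5, 99.4]
eef_rot: [0.708, -0.704, -0.042, 0.045]
force: [-0.6, -0.1, 0.3]
grip_width: 42.1
```

Emit:
carry_out(
  moves=[
    [[0,-2,0],0],
    [[0,-5,0],0],
    [[0,-9,0],0],
    [[0,-11,0],0],
    [[0,-11,0],0],
  ],
)

```text
time_s: 7.7
tool_pos: [557.4, -57.5, 213.8]
eef_rot: [0.707, -0.705, -0.045, 0.042]
force: [0.9, -0.3, -0.2]
grip_width: 42.4
```

```bash
cat >> h.py <<'E'
def to(P): 
    Q=P-np.array([553.4,-65.8,0]); c,s=np.cos(Y),np.sin(Y); return np.c_[Q[:,0]*c+Q[:,1]*s,-Q[:,0]*s+Q[:,1]*c,Q[:,2]]
def meas(name):
    p,d,C=snap(name); W=cloud(d,C); T=to(W.reshape(-1,3)).reshape(W.shape)
    hsv=cv2.cvtColor(p,cv2.COLOR_RGB2HSV).astype(int); H,S,V=hsv[...,0],hsv[...,1],hsv[...,2]
    reg=(abs(T[...,0])<45)&(T[...,1]>-200)&(T[...,1]<120)
    bl=T[reg&(H>108)&(H<135)&(S>90)&(T[...,1]>-20)&(T[...,1]<40)&(T[...,2]>60)&(T[...,2]<140)]
    top=T[reg&(abs(T[...,1]-10)<18)&(T[...,2]>125)&(T[...,2]<137)]
    red=T[reg&((H<5)|(H>174))&(S>150)&(T[...,2]>45)&(T[...,2]<100)]
    org=T[reg&(H>5)&(H<16)&(S>190)&(T[...,2]>100)]
    ye=T[reg&(H>22)&(H<32)&(S>150)&(T[...,2]>50)&(T[...,2]<90)&(T[...,1]>0)]
    jw=T[reg&(T[...,1]>20)&(V<110)&(S<90)&(T[...,2]>80)&(T[...,2]<98)]
    for n,P in(('blue',bl),('top',top),('red',red),('trig',org),('stem',ye),('jaw',jw)):
        print(name,n,len(P),np.percentile(P,[2,50,98],axis=0).round(1).tolist() if len(P)>3 else '')
    return p
E
python3 - <<'E'
from h import *
p=meas('side'); a=cv2.resize(p[180:380,270:400],None,fx=3,fy=3); q=meas('top'); b=cv2.resize(q[170:250,310:490],None,fx=2,fy=2)
b=cv2.copyMakeBorder(b,0,600-160,0,0,0); cv2.imwrite('pics/m3.png',np.hstack([a,b])[:,:,::-1])
plan([*CL(0,-100,0)[:2],175],7)
E
```

```text
side blue 331 [[-26.4, 1.4, 88.7], [-0.0, 3.4, 113.5], [28.0, 14.5, 131.9]]
side top 202 [[-28.5, 2.4, 125.3], [0.7, 8.4, 130.2], [30.1, 16.9, 133.3]]
side red 79 [[-20.0, 49.9, 76.7], [-4.1, 51.9, 87.1], [16.2, 56.5, 92.7]]
side trig 0 
side stem 6 [[-5.3, 68.2, 77.9], [-4.0, 72.2, 79.4], [2.5, 73.4, 82.7]]
side jaw 104 [[-18.8, 78.4, 81.0], [-3.0, 81.9, 90.6], [12.1, 91.9, 94.1]]
top blue 57 [[-27.0, 12.3, 61.4], [-18.1, 16.9, 100.4], [-6.5, 17.4, 131.2]]
top top 16 [[-26.4, 12.4, 127.0], [-20.2, 15.1, 129.4], [-15.6, 17.3, 131.9]]
top red 5 [[-16.9, 54.4, 86.8], [-16.5, 56.3, 89.1], [-14.3, 59.0, 91.7]]
top trig 3 
top stem 32 [[-5.7, 62.9, 74.8], [-1.2, 69.8, 78.1], [4.2, 76.6, 82.1]]
top jaw 93 [[-15.8, 80.4, 84.6], [-2.2, 87.6, 90.0], [12.8, 97.0, 93.9]]
t 7.8 p [555.3 -57.  208.8] q6 -1.9 F [-0.5 -0.2  0.3] w 42.6 zang 97.0
shift cm [ -0.29   3.32 -10.87] yaw opts [array([-0.1, 90.1, -0.4]), array([ -0.4, -89.9,   0.1])]
```

View pics/m3.png

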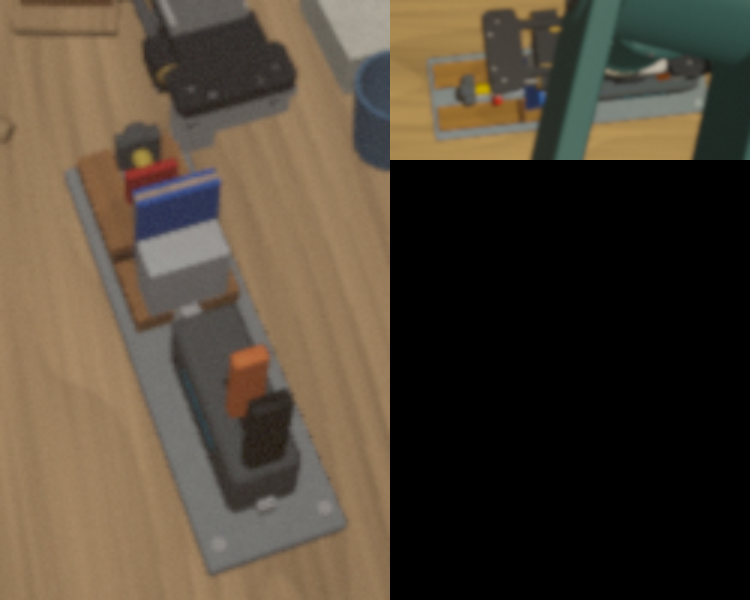

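Placed: the board stands in the slot, x about 0, y about 9 mm, top at 130 mm. Now I go over to the anvil side of the trigger with shut fingers turned 90° and push it with the arm, which controls the stroke.

Emit:
carry_out(
  moves=[
    [[-0.3,0,-3],8.5],
    [[-0.3,0,-6],17],
    [[-0.3,0,-9],25],
    [[-0.3,0,-10.9],34],
    [[-0.3,0,-10.9],42],
    [[-0.3,0,-10.9],51],
    [[-0.3,0,-10.9],59],
    [[-0.3,0,-10.9],68],
    [[-0.3,0,-10.9],76],
    [[-0.3,0,-10.9],84],
  ],
  jaw=-1,
  newtons=30,
)

```text
time_s: 8.8
tool_pos: [564.5, -165.1, 204.8]
eef_rot: [-0.552, 0.552, -0.446, 0.437]
force: [-0.1, 0.4, -0.3]
grip_width: 0.3
```

```bash
python3 - <<'E'
from h import *
plan([*CL(0,-100,0)[:2],118],7)
E
```

```text
t 8.8 p [ 564.5 -165.1  204.8] q6 -0.6 F [-0.1  0.4 -0.3] w 0.3 zang 12.7
shift cm [0.1  8.68 0.17] yaw opts [array([ 0.5,  5.7, -0.5]), array([  -0.7, -174.3,   -0.7])]
```

Emit:
carry_out(
  moves=[
    [[0.1,2,0.1],5.7],
    [[0.1,5,0.1],5.7],
    [[0.1,7.5,0.1],5.7],
    [[0.1,8.6,0.1],5.7],
    [[0.1,8.6,0.1],5.7],
  ],
)

```text
time_s: 9.3
tool_pos: [562.7, -164.3, 114.7]
eef_rot: [-0.528, 0.531, -0.475, 0.462]
force: [-0.3, 0.1, 0.5]
grip_width: 0.5
```

```bash
python3 - <<'E'
from h import *
p=meas('side'); meas('top')
cv2.imwrite('pics/s4.png',cv2.resize(p[180:380,250:420],None,fx=3,fy=3)[:,:,::-1])
plan([*CL(0,-120,0)[:2],118],7)
E
```

```text
side blue 34 [[-26.7, 2.0, 120.7], [-20.2, 4.0, 128.2], [-11.4, 16.5, 132.5]]
side top 57 [[-28.6, 2.1, 125.9], [-20.7, 9.6, 130.5], [-11.2, 17.0, 133.2]]
side red 52 [[-20.5, 49.6, 58.3], [-12.1, 52.0, 86.1], [-0.2, 56.7, 91.8]]
side trig 0 
side stem 7 [[-6.1, 66.3, 76.9], [-2.8, 70.8, 78.5], [-0.3, 76.1, 81.4]]
side jaw 105 [[-18.6, 77.9, 81.2], [-2.3, 82.6, 90.0], [12.2, 92.8, 93.9]]
top blue 174 [[-24.9, 13.8, 63.9], [0.7, 16.8, 108.4], [26.6, 17.4, 131.5]]
top top 185 [[-26.3, 3.3, 126.1], [2.3, 10.3, 129.5], [31.7, 17.2, 132.8]]
top red 24 [[-16.9, 51.9, 87.2], [-6.9, 55.1, 90.3], [11.2, 58.1, 92.5]]
top trig 0 
top stem 42 [[-5.9, 60.0, 73.3], [-0.9, 67.1, 77.3], [5.6, 76.3, 81.0]]
top jaw 93 [[-15.9, 80.4, 82.8], [-2.7, 87.8, 90.1], [12.8, 97.1, 94.6]]
t 9.4 p [ 565.  -165.3  118.8] q6 -0.51 F [0.7 0.7 0.9] w 0.4 zang 7.0
shift cm [1.99 0.07 0.07] yaw opts [array([ 0.5,  0. , -0.5]), array([  -0.7, -180. ,   -0.8])]
```

View pics/s4.png

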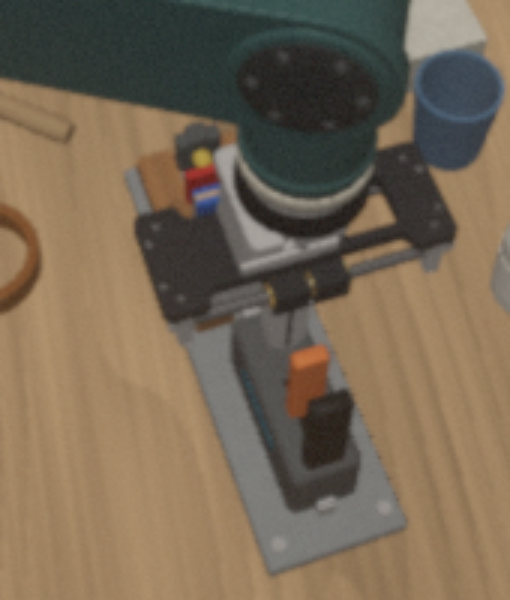

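Emit:
carry_out(
  moves=[
    [[1.0,0,0.1],0],
    [[1.6,0,0.1],0],
    [[2.0,0,0.1],0],
    [[2.5,0,0.1],0],
    [[3.0,0,0.1],0],
    [[3.4,0,0.1],0],
    [[3.7,0,0.1],0],
    [[3.7,0,0.1],0],
    [[3.7,0,0.1],0],
  ],
)

```text
time_s: 10.3
tool_pos: [571.2, -199.9, 120.3]
eef_rot: [0.531, -0.529, 0.473, -0.464]
force: [-0.7, 5.8, 4.6]
grip_width: 0.2
```

```bash
python3 - <<'E'
from h import *
meas('side'); meas('top')
s,p,M=pose(); print(to(p[None]).round(1),s['force'].round(1),(M.T@s['force']).round(1))
E
```

```text
side blue 192 [[-26.8, 1.6, 86.3], [-11.7, 3.5, 113.7], [12.1, 14.2, 132.3]]
side top 154 [[-28.1, 2.3, 126.0], [-6.8, 8.5, 130.3], [18.3, 16.4, 134.1]]
side red 0 
side trig 0 
side stem 1 
side jaw 25 [[-20.2, 41.2, 80.4], [-14.9, 62.5, 86.5], [2.5, 70.1, 91.9]]
top blue 172 [[-25.5, 13.6, 63.4], [0.8, 16.8, 108.6], [26.8, 17.4, 130.9]]
top top 193 [[-26.4, 3.3, 125.7], [2.6, 10.9, 129.0], [31.6, 17.0, 132.6]]
top red 30 [[-18.2, 35.8, 86.3], [-4.0, 38.3, 89.7], [13.9, 41.5, 93.3]]
top trig 0 
top stem 40 [[-5.4, 43.1, 74.6], [-0.5, 51.1, 77.6], [4.7, 60.2, 81.9]]
top jaw 93 [[-17.1, 64.4, 84.4], [-2.5, 71.4, 90.1], [13.5, 79.6, 94.5]]
[[   1.4 -135.2  120.4]] [-1.8  6.4  4.7] [-6.7 -4.6 -1. ]
```

Emit:
carry_out(
  moves=[
    [[-1.0,0,0],0],
    [[-2.0,0,0],0],
    [[-2.4,0,0],0],
    [[-2.4,0,0],0],
    [[-1.6,0,0],0],
    [[-1.1,0,0],0],
    [[-0.6,0,0],0],
    [[-0.2,0,0],0],
    [[0.1,0,0],0],
    [[0.1,0,0],0],
  ],
)

```text
time_s: 11.4
tool_pos: [571.4, -199.4, 120.6]
eef_rot: [0.532, -0.528, 0.474, -0.462]
force: [-0.4, 7.3, 3.5]
grip_width: 0.6
```

```bash
python3 - <<'E'
from h import *
meas('top')
s,p,M=pose(); print(to(p[None]).round(1),s['force'].round(1),(M.T@s['force']).round(1))
E
```

```text
top blue 116 [[-25.6, 13.3, 87.8], [0.9, 16.7, 122.2], [27.4, 17.4, 132.5]]
top top 190 [[-26.6, 3.4, 125.9], [2.4, 10.6, 129.4], [31.4, 17.0, 132.7]]
top red 57 [[-19.3, 16.6, 64.6], [0.0, 23.3, 88.7], [18.3, 28.5, 91.5]]
top trig 0 
top stem 43 [[-5.8, 30.0, 74.0], [-0.3, 38.3, 77.6], [5.6, 46.4, 80.8]]
top jaw 97 [[-16.4, 49.3, 84.0], [-2.6, 57.9, 90.1], [14.2, 66.3, 93.9]]
[[   1.5 -134.8  120.7]] [-1.   6.3  2.6] [-6.4 -2.5 -0.2]
```

Emit:
carry_out(
  moves=[
    [[-1.0,0,0],0],
    [[-2.0,0,0],0],
    [[-2.4,0,0],0],
    [[-2.4,0,0],0],
    [[-1.6,0,0],0],
    [[-1.2,0,0],0],
    [[-0.8,0,0],0],
    [[-0.4,0,0],0],
    [[-0.4,0,0],0],
  ],
)

```text
time_s: 12.35
tool_pos: [570.8, -193.7, 121.0]
eef_rot: [0.534, -0.527, 0.475, -0.461]
force: [-1.4, 6.7, 3.1]
grip_width: 0.4
```

```bash
python3 - <<'E'
from h import *
meas('top')
s,p,M=pose(); print(to(p[None]).round(1),s['force'].round(1),(M.T@s['force']).round(1))
E
```

```text
top blue 96 [[-26.6, 10.5, 93.3], [1.1, 13.8, 126.3], [28.4, 14.7, 131.9]]
top top 193 [[-25.8, 0.6, 125.5], [2.9, 7.9, 129.3], [32.1, 14.4, 132.7]]
top red 64 [[-19.8, 13.9, 79.1], [-1.5, 17.1, 89.6], [18.0, 22.1, 93.8]]
top trig 0 
top stem 33 [[-5.1, 23.4, 75.9], [-0.3, 30.5, 77.7], [4.8, 37.7, 79.6]]
top jaw 95 [[-15.9, 42.3, 84.2], [-1.8, 49.5, 90.0], [13.8, 58.3, 93.6]]
[[   1.7 -129.   121. ]] [-0.6  7.6  3.2] [-7.7 -3.   0.3]
```

Emit:
carry_out(
  moves=[
    [[0.2,0,0],0],
    [[0.4,0,0],0],
    [[0.5,0,0],0],
    [[0.5,0,0],0],
  ],
)

```text
time_s: 12.8
tool_pos: [571.0, -195.4, 121.1]
eef_rot: [0.535, -0.525, 0.476, -0.459]
force: [-2.2, 10.7, 2.7]
grip_width: 0.6
```

```bash
python3 - <<'E'
from h import *
meas('top')
s,p,M=pose(); print(to(p[None]).round(1),s['force'].round(1),(M.T@s['force']).round(1))
E
```

```text
top blue 95 [[-26.6, 10.6, 90.7], [0.8, 13.8, 126.8], [28.5, 14.8, 131.5]]
top top 191 [[-26.0, 0.8, 125.6], [2.8, 8.0, 129.4], [32.4, 14.4, 132.8]]
top red 64 [[-19.8, 14.1, 77.5], [-0.5, 16.9, 88.9], [18.1, 22.1, 95.4]]
top trig 0 
top stem 29 [[-4.8, 23.2, 74.0], [-0.4, 28.6, 77.3], [4.6, 35.3, 80.2]]
top jaw 96 [[-15.8, 40.6, 84.2], [-2.2, 47.3, 90.3], [13.7, 56.7, 93.5]]
[[   1.7 -130.8  121.1]] [-1.5  8.9  3. ] [-9.1 -2.7 -0.3]
```

Emit:
carry_out(
  moves=[
    [[0.3,0,0],0],
    [[0.5,0,0],0],
    [[0.7,0,0],0],
    [[0.7,0,0],0],
    [[0.7,0,0],0],
  ],
)

```text
time_s: 13.35
tool_pos: [571.3, -198.0, 121.2]
eef_rot: [0.538, -0.524, 0.479, -0.455]
force: [-3.1, 11.7, 4.7]
grip_width: 0.3
```

```bash
python3 - <<'E'
from h import *
meas('top')
s,p,M=pose(); print(to(p[None]).round(1),s['force'].round(1),(M.T@s['force']).round(1))
E
```

```text
top blue 94 [[-26.6, 10.7, 90.1], [1.2, 13.8, 127.4], [28.3, 14.7, 132.2]]
top top 190 [[-26.0, 0.6, 126.0], [2.7, 7.9, 129.3], [31.9, 14.3, 132.2]]
top red 64 [[-19.8, 13.6, 73.7], [0.4, 17.1, 89.5], [18.2, 22.2, 93.0]]
top trig 0 
top stem 25 [[-5.1, 23.5, 75.1], [-0.4, 28.5, 77.5], [4.7, 33.1, 80.5]]
top jaw 98 [[-15.7, 37.5, 82.0], [-2.2, 45.1, 90.0], [13.0, 54.0, 94.3]]
[[   1.7 -133.4  121.2]] [-2.6 12.1  4.3] [-12.5  -3.8  -1. ]
```

Emit:
carry_out(
  moves=[
    [[0.2,0,0],0],
    [[0.4,0,0],0],
    [[0.5,0,0],0],
    [[0.5,0,0],0],
    [[0.5,0,0],0],
    [[0.5,0,0],0],
    [[0.5,0,0],0],
    [[0.5,0,0],0],
  ],
)

```text
time_s: 14.2
tool_pos: [571.3, -198.2, 121.3]
eef_rot: [0.54, -0.522, 0.481, -0.452]
force: [-3.3, 13.5, 4.3]
grip_width: 0.6
```

```bash
python3 - <<'E'
from h import *
p=meas('top'); q=meas('side')
a=cv2.resize(q[180:380,250:420],None,fx=2.5,fy=2.5); b=cv2.resize(p[170:250,310:440],None,fx=2.5,fy=2.5)[:500]; b=cv2.copyMakeBorder(b,0,300,0,0,0)
cv2.imwrite('pics/f.png',np.hstack([a,b])[:,:,::-1])
s,p,M=pose(); print(to(p[None]).round(1),s['force'].round(1),(M.T@s['force']).round(1))
E
```

```text
top blue 98 [[-26.0, 10.5, 89.5], [1.2, 13.8, 127.5], [28.4, 14.7, 131.5]]
top top 193 [[-25.9, 0.8, 125.5], [2.8, 7.8, 129.5], [32.0, 14.5, 132.9]]
top red 63 [[-19.7, 14.0, 76.9], [-0.4, 17.2, 89.5], [17.8, 22.0, 94.5]]
top trig 0 
top stem 25 [[-5.1, 23.4, 75.4], [-0.2, 28.2, 77.1], [4.6, 33.2, 82.3]]
top jaw 96 [[-15.6, 37.6, 82.6], [-1.8, 44.8, 90.1], [13.4, 53.7, 94.7]]
side blue 192 [[-26.0, -1.2, 92.0], [-10.3, 0.6, 118.8], [11.4, 12.7, 132.8]]
side top 130 [[-28.4, -0.6, 125.6], [-11.0, 4.0, 130.1], [14.5, 13.4, 133.5]]
side red 0 
side trig 0 
side stem 0 
side jaw 29 [[-18.9, 36.7, 88.1], [-11.2, 41.4, 90.8], [-0.6, 48.0, 94.7]]
[[   1.6 -133.6  121.3]] [-2.9 12.9  4.8] [-13.3  -4.2  -1.2]
```

View pics/f.png

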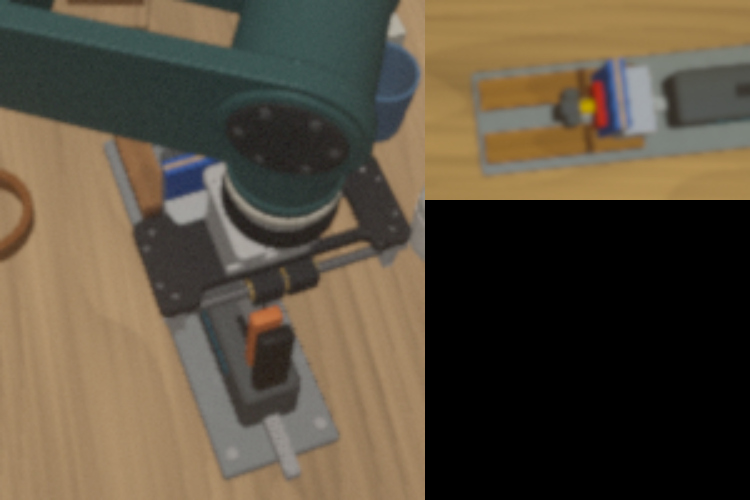

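The board is against the anvil, the pad is pressed in about 6.5 mm (stem shortened by about 7 mm), and the fingers push on the trigger with 13 N. These readings hold steady, so I hand in.

```bash
python3 -c "
from h import *
print(bot.sign_off())"
```

```text
the job is handed in; nothing more can be done
None
```

The blue divider is standing gripped in the clamp, and I handed the job in with the trigger still held squeezed. `sign_off` gives no verdict, so success is judged only from my own measurements.

I took the blue divider out of the rack, stood it in the slot and let go. I then pumped the trigger by pushing it with the shut fingers: two full pumps, then a third squeeze that I held.

**Last checks, before hand-in:**
- **Divider:** it stands upright against the anvil. The top camera put its jaw-side face about 13.8 mm from the anvil face, its top at 130 mm, and its x offset at about 1 to 3 mm.
- **Pad:** pressed in about 6.3 mm from the jaw position and about 6.7 mm from the stem length. That is slightly under halfway, but inside the 4 to 12 mm limits.
- **Trigger push:** about 13 N, steady over the last 0.8 s.
- **Time:** about 14 s of the 72 s allowed.

**Disagreement:** the side camera put the divider about 1 to 2 mm closer to the anvil than the top camera. That is within the 2 mm calibration error, and both views place it against the anvil. In the final pictures the arm hid the pad from the side camera, so the pad figures come from the top camera alone.

I never touched the jaw or pad by hand. I did not re-measure the other dividers or the table items at the end, but no move touched them.

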